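Push a pressure vessel home in its bench stop and shut the retaining bar

ROBOT

A 6-joint arm with a two-finger parallel gripper is mounted at the origin on the work surface. World frame = base frame: x ahead of the robot, y to its left, z up, the work surface at z = 0. Lengths are in m, angles in degrees, forces in N, time in s.
With the tool pointing down it reaches from about 0.325 to 0.75 m from the base axis. Payload 7.6 kg.
Tool frame: the origin (TCP) lies between the finger pads; the fingertips stand 25 mm ahead of it and the grasp point (between the pads) lies 6 mm ahead of it; z points along the fingers, x is the direction in which the jaws open and shut, and the axes are right-handed (so a half turn about z gives the same grasp; the last joint's range is limited). The gripper opens to 85 mm and grips with 20 to 120 N. Pads are 22 mm wide; open, the fingers measure 114 mm over their backs; the gripper's body (76 mm by 85 mm) begins 54 mm behind the grasp point. The pads swing forward as they close: fully open they stand 13 mm farther back than shut.
Start: joints at [67.649, 2.991, 80.254, -0, 96.75, -4.028], TCP at [0.165, 0.498, 0.224] pointing down, gripper open.
Joint ranges: [-166.34, 166.34], [-52.06, 124.39], [6.96, 135.62], [-60.46, 240.46], [14.63, 156.25], [-167.68, 167.68]. Speed limits (degrees/s): [147.25, 147.25, 172.46, 180, 180, 180].

INTERFACE

Orientations are given as [roll, pitch, yaw] about the fixed x, y, z axes, in that order (R = Rz(yaw) Ry(pitch) Rx(roll)).
In Python, from workcell import robot gives the robot as it stands.
- The arm moves only by the tool send_rows, never from a script. Its argument "motion" is text: rows parted by semicolons, each of 6 numbers parted by spaces: the shift along the world's x, y, z in cm, then the turn, a rotation vector about the world's x, y, z in rad. A call has 1 to 20 rows; each row is the pose to reach, as a shift and turn from the pose measured when the call began; what a row does not reach only later rows make up. A row lasts 1/8 s, in which the tool goes at most 62.5 mm and 10.7 degrees, less where a joint would pass 70% of its speed; a pose out of reach is approached as far as the arm can. A call with a gripper value outside its range is refused whole. "grip" is the finger opening in cm, from 0 to 8.54, set as the call begins (left out, the last holds). The fingers move at their own pace and stop on an object; the grip force is fixed at half the most. Time passes only in rows, so rows that repeat a pose let the fingers close. It gives the time, the measured TCP pose, the force and the opening at its end, in the units of the state.
- robot.sense(): the state, without advancing time (a new reading comes with each control period).
- robot.snapshot(name): name is "side" or "top"; returns the picture (400x640x3 uint8, red, green, blue); there is no depth.
- robot.camera_info(name): a dict with "fov_y" (degrees; the focal length in pixels is half the picture's height over the tangent of half this angle, whatever the lens; pixels are square), "cx", "cy" (the principal point, pixels), "R" (3x3) and "t" (3): a world point X has camera coordinates R X + t. Camera axes: x right, y down, z forward; pixel columns grow to the right and rows downward; lengths in m; the calibration is good to about 2 mm. A picture is of the moment at which its call begins. camera_info takes no time and is no camera call.
- robot.finish_job(): hands the job in, once; it reports no verdict.
The state is a dict: "clock": time; "joint_pos": joint angles; "qd": joint speeds; "joint_efforts": joint torques, N m; "ee_pos": TCP position; "tool_rot": TCP orientation; "wrist_force": force on the tool from outside, world axes, zero at the start; "torque": the same for the moment, N m; "gripper_width": finger opening in m.
Only numpy, scipy, OpenCV 4.12 (cv2) and the standard library are available. Lean on these libraries where they do the work, as an engineer would, in place of code of your own. Each camera call takes 0.05 s, during which the arm holds its last target.

TASK

Push the squat, wide pressure vessel along the bench by the outside of its body until it sits fully home against both faces of the V-shaped steel stop, and only then push the stop's hinged bar fully shut behind it. Only push: never lift or tip the vessel or touch the small stem on top of its lid, and leave the other loose things where they are. Finish with the hand clear of everything.

Things in the scene. Friction and masses are not known exactly. Their poses are not given: they have to be found in the camera images.
- vessel: Squat steel pressure vessel to be pushed: upright cylinder 90 mm in diameter, 40 mm high, on it a darker lid 77 mm in diameter, 12 mm high (top at 52 mm) with six bolt heads 6 mm high and the stem in the middle; 68 mm high in all, 0.65 to 0.95 kg. Stands loose on the bench, slides at a few newtons, too wide to grip. Origin: centre of its underside; z up.
- stem: The small brass stem fixed on the middle of the vessel's lid, 14 mm in diameter, 16 mm high; fragile, not to be touched. Origin: centre of its foot, 52 mm above the vessel's underside.
- stop: V-shaped steel stop fixed to the bench, no base. Origin: on the bench where the seated vessel's centre belongs. Its x axis points into the V (the vessel enters along +x), y to the left of that. Two upright faces, 40 mm high, 76 long, 14 thick, at 45 degrees either side of x, each 45 mm from the origin, front ends at x=10, y=+-64 mm. A cheek 34 mm high, 14 wide runs from x=-54 to 18 at y=-75 mm.
- seat (a point): Where the centre of the vessel's underside must come, on the bench: the same point and axes as the stop's origin.
- swing_bar (a joint): Angle of the stop's hinged aluminium bar, rad. 0 = fully shut (hard stop): the bar lies along the stop's +y across the V's mouth, inner face 3 mm clear of a seated vessel. Grows as it opens, counter-clockwise from above: at 1.57 it points along the stop's -x, beside the way in. Starts at 1.5 to 1.9, limit 2.1. Friction holds it where it is left; about 1.5 N at the tip moves it.
- bar_hinge (a point): The bar's hinge axis, 25 mm above the bench, at x=-54, y=-75 mm in the stop's axes; its pin, 12 mm in diameter, reaches 44 mm above the bench. The point's own y axis points along the bar to its free end. The bar is 12 mm thick, 14 to 36 mm above the bench, 119 mm long from the hinge axis.
- bar_tip (a point): The free end of the hinged bar, 119 mm from the hinge axis, 25 mm above the bench, mid-thickness.
- slim_vessel: A slim steel vessel standing by, 42 to 48 mm in diameter, 117 mm high, to be left alone. Origin: centre of its underside.
- coupling: A waisted brass coupling standing by, 34 mm in diameter, 40 mm high, to be left alone. Origin: centre of its underside.
- wrench: A steel wrench 170 mm long lying by along its own x axis, to be left alone. Origin: under its middle.
- jar: A small jar with a white cap, 56 mm in diameter, 75 mm high, to be left alone. Origin: centre of its underside.
- gasket: A flat copper ring, 60 mm outside diameter, 8 mm high, to be left alone. Origin: centre of its underside.
- screwdriver: A screwdriver lying by along its own x axis, to be left alone.
Not all that is in view belongs to the job. What is shaped like the vessel but brown or red is not meant.

How it is judged:
By the outcome, as a careful person would: the job done as asked, in the order asked, and still so for the second after the job is handed in, with the robot touching nothing.
It also fails if it takes over 61 s, if anything falls off the work surface, if the arm or the gripper's body presses on something with over 40 N, if the wrist force passes 120 N, or if a joint passes its speed limit or range.

## Working session

There is one attempt and no reset: what is moved stays moved. The work goes in short steps, Python scripts to look and compute and a tool call to move; the robot and the scene stay as the last step left them, time stands still between calls to the robot, and variables do not carry over. Pictures are saved under pics/ and viewed, and the job is handed in when it is done.

Besides the shell and the picture viewer there is one more tool, called after "Request:" by a JSON object that holds its "method" and its "body", one argument or row to a line. send_rows: Moves the arm, as the interface text tells. Its arguments: {"type":"object","properties":{"motion":{"type":"string"},"grip":{"type":"number"}},"required":["motion"]}

```bash
ls; mkdir -p pics
python3 - <<'E'
from workcell import robot
import cv2
for n in("side","top"):
    im=robot.snapshot(n); cv2.imwrite(f"pics/{n}0.png",im[:,:,::-1]); print(n,robot.camera_info(n))
print(robot.sense())
E
```

```text
pics
side {'fov_y': 55.38515068997788, 'cx': 314.65202729321055, 'cy': 198.143737029743, 'R': array([[ 0.89983668, -0.43604062, -0.01274871],
       [-0.30535482, -0.60873722, -0.73225503],
       [ 0.31153232,  0.66280281, -0.68091119]]), 't': array([-0.48886858,  0.18506421,  0.80809468])}
top {'fov_y': 52.05228331359127, 'cx': 321.0969956604821, 'cy': 197.790375047689, 'R': array([[-2.85279689e-02, -9.99588386e-01, -3.03544320e-03],
       [-9.91539933e-01,  2.86826933e-02, -1.26593302e-01],
       [ 1.26628259e-01, -6.01686642e-04, -9.91950060e-01]]), 't': array([-0.03914514,  0.52104523,  0.95870224])}
{'clock': 0.1, 'joint_pos': array([ 6.76500152e+01,  3.02272568e+00,  8.03069821e+01,  5.91512827e-04,
        9.67494695e+01, -4.02795925e+00]), 'qd': array([-0.08146532, -0.13587198, -0.16058566,  0.05232077,  0.16490654,
        0.01856833]), 'joint_efforts': array([ 1.49692496e-03, -3.82579923e+01, -3.60986459e+01, -3.66519350e-05,
        4.73648775e-03,  6.15640010e-05]), 'ee_pos': array([0.16490784, 0.49813565, 0.22306667]), 'tool_rot': array([-1.79993852e+02,  7.89404790e-02,  7.16780478e+01]), 'wrist_force': array([-0.40873662,  0.20145925, -0.84224225]), 'torque': array([-0.05402571, -0.00578947,  0.00130045]), 'gripper_width': 0.08548756129938326}
```

View pics/side0.png

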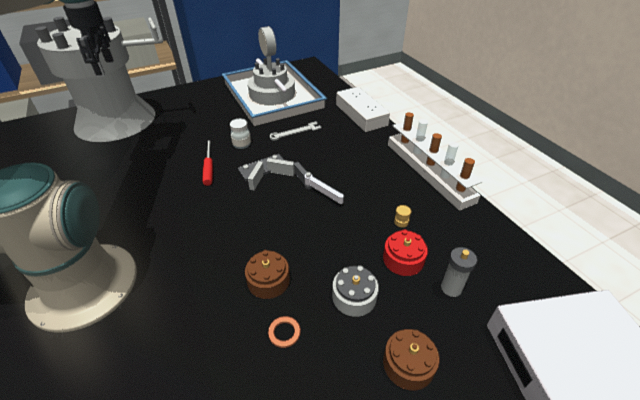

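View pics/top0.png

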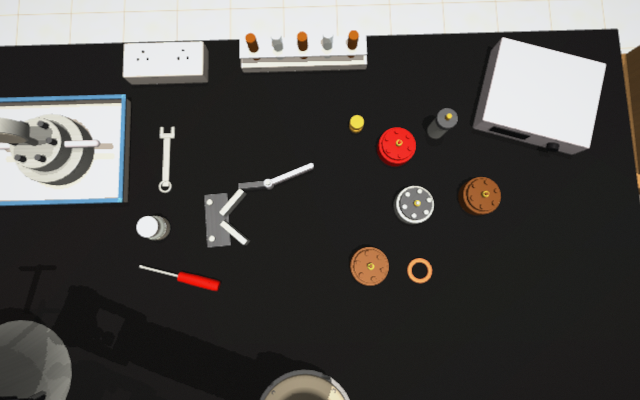

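The steel vessel is at top (415,204) and side (355,290). Lookalikes are brown at top (370,266) and (482,195), and red at (397,146). The slim grey vessel at (444,122) is also not it. The V is at top (233,215), the hinge at (268,184) and the bar tip at (311,166). I'll check a close crop.

Run:
```python
import cv2
im=cv2.imread("pics/top0.png")
a=cv2.resize(im[150:260,190:330],None,fx=5,fy=5,interpolation=cv2.INTER_CUBIC)
cv2.imwrite("pics/cropstop.png",a)
b=cv2.resize(im[170:240,370:460],None,fx=6,fy=6,interpolation=cv2.INTER_CUBIC)
cv2.imwrite("pics/cropves.png",b)
s=cv2.imread("pics/side0.png")
cv2.imwrite("pics/cropside.png",cv2.resize(s[140:220,225:355],None,fx=6,fy=6,interpolation=cv2.INTER_CUBIC))
```

```text
(no output)
```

View pics/cropstop.png

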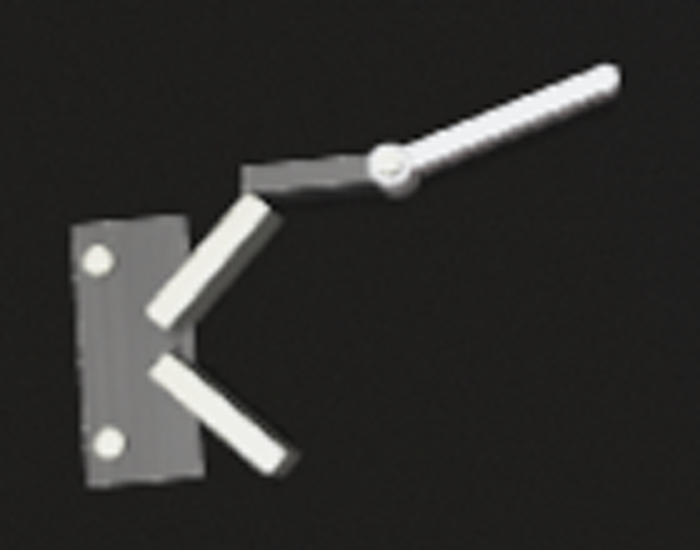

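View pics/cropves.png

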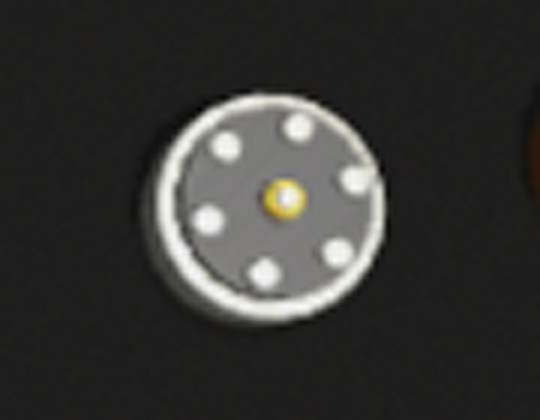

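View pics/cropside.png

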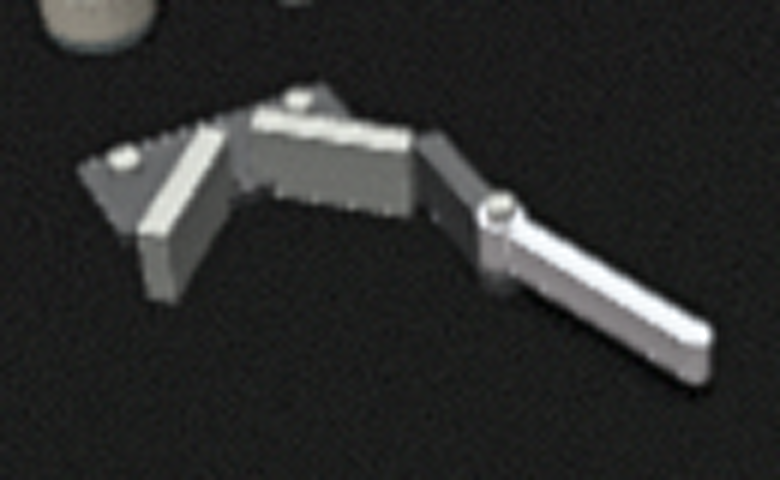

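```bash
cat > h.py <<'E'
import numpy as np, cv2
from workcell import robot
def ray(cam,px,z):
    c=robot.camera_info(cam); f=200/np.tan(np.radians(c["fov_y"]/2))
    d=np.array([(px[0]-c["cx"])/f,(px[1]-c["cy"])/f,1.]); R=np.array(c["R"]);C=-R.T@c["t"]; d=R.T@d
    return (C+d*(z-C[2])/d[2])[:2]
def proj(cam,X):
    c=robot.camera_info(cam); f=200/np.tan(np.radians(c["fov_y"]/2))
    p=np.array(c["R"])@X+c["t"]; return p[:2]/p[2]*f+[c["cx"],c["cy"]]
def rigid(A,B):
    a=A.mean(0);b=B.mean(0);A0=A-a;B0=B-b
    th=np.arctan2((A0[:,0]*B0[:,1]-A0[:,1]*B0[:,0]).sum(),(A0*B0).sum())
    R=np.array([[np.cos(th),-np.sin(th)],[np.sin(th),np.cos(th)]])
    return th,b-R@a,R
E
python3 - <<'E'
from h import *
im=cv2.imread("pics/top0.png").astype(int)
g=im.min(2)
m=((g>185)).astype(np.uint8)
x0,y0=190,150
n,l,st,ce=cv2.connectedComponentsWithStats(m[150:260,190:330])
for i in range(1,n):
    if st[i,4]>15:
        ys,xs=np.where(l==i); r=cv2.minAreaRect(np.c_[xs+x0,ys+y0].astype(np.float32)); print(st[i],ce[i]+[x0,y0],r)
# stem
b=im; ym=((b[...,2]-b[...,0])>60)[190:220,400:430]; ys,xs=np.where(ym); print("stem",xs.mean()+400,ys.mean()+190,len(xs))
E
```

```text
[ 74  13  50  24 249] [286.79518072 174.63855422] ((288.6167907714844, 174.8211669921875), (7.6037821769714355, 52.54299545288086), 70.01689147949219)
[ 30  39  23  26 163] [230.84662577 201.71779141] ((230.87649536132812, 201.77337646484375), (5.248865604400635, 31.228538513183594), 41.423667907714844)
[17 49  5  6 23] [209.08695652 201.56521739] ((209.0, 201.5), (5.0, 4.0), 90.0)
[ 30  71  27  23 169] [233.04733728 232.26035503] ((233.08790588378906, 232.30516052246094), (30.711620330810547, 5.402426719665527), 40.23635482788086)
[19 86  6  5 23] [211.39130435 238.04347826] ((211.5, 238.0), (5.0, 4.0), 0.0)
stem 416.6 202.72 25
```

Run:
```python
from h import *
f1=ray("top",(230.85,201.75),.04);f2=ray("top",(233.05,232.28),.04);p=ray("top",(267.6,182.2),.044)
A=np.array([[.0368,-.0368],[.0368,.0368],[-.054,-.075]])
B=np.array([f1,f2,p]);th,o,R=rigid(A,B)
print("stop yaw",np.degrees(th),"seat",o,"res mm",((R@A.T).T+o-B)*1e3, "dist",np.linalg.norm(f1-f2))
tip=ray("top",(312.8,165.2),.036);print("tip",tip,"len",np.linalg.norm(tip-p))
d=R.T@(tip-p);print("bar ang",np.arctan2(-d[0],d[1]))
print("vessel rim",ray("top",(414.75,204),.04),"stem",ray("top",(416.8,203.0),.066))
for k,X in dict(slim=((446,117),.117),coup=((357,121),.04),red=((399,143),.06),brn1=((370,266),.04),brn2=((484,194),.06),gask=((420,270),.008),jar=((150,226),.075)).items(): print(k,ray("top",*X))
v=ray("top",(414.75,204),.04);print("vessel in stop",R.T@(v-o),"tool start",R.T@(np.array([.165,.498])-o))
# side check
print("side proj seat pts",proj("side",np.r_[p,.044]),proj("side",np.r_[v,.04]))
# slim pic
```

```text
stop yaw 93.6004505494788 seat [0.48129406 0.12332984] res mm [[ 0.20857364 -0.58243027]
 [ 0.10260501 -0.01238506]
 [-0.31117865  0.59481533]] dist 0.0735322911249442
tip [ 0.60001602 -0.03614992] len 0.116823982385816
bar ang 1.8589501112061566
vessel rim [ 0.4973206  -0.27814354] stem [ 0.49678198 -0.27708017]
slim [ 0.68557932 -0.34269976]
coup [ 0.70681709 -0.1479035 ]
red [ 0.64307939 -0.24431417]
brn1 [ 0.35373169 -0.16451326]
brn2 [ 0.51416827 -0.43780467]
gask [ 0.33938881 -0.28897196]
jar [0.46032886 0.34130166]
vessel in stop [-0.40168741  0.00921697] tool start [0.3937934 0.2921411]
side proj seat pts [307.90492427 174.21309685] [354.92233831 285.99175469]
```

Only one vessel fits: grey steel with a bright rim and a brass stem, at about (0.497, -0.278). The seat is at (0.481, 0.123) with the stop's yaw at 93.6°, and the bar is at about 1.86 rad. I'll push with the jaws about 60 mm open and crosswise, so the vessel touches both fingers. First I'll go high to a point behind it.

Request:
{"method": "send_rows", "body": {
  "motion": "3.1 -3.9 0 0 0 -0.12; 6.2 -7.8 0 0 0 -0.24; 9.3 -11.7 0 0 0 -0.36; 12.4 -15.6 0 0 0 -0.48; 15.5 -19.5 0 0 0 -0.6; 18.6 -23.4 0 0 0 -0.72; 21.7 -27.3 0 0 0 -0.84; 24.8 -31.2 0 0 0 -0.96; 28 -35 0 0 0 -1.08; 28.5 -40 0 0 0 -1.2; 29 -45 0 0 0 -1.2; 29.5 -50 0 0 0 -1.2; 30.1 -55 0 0 0 -1.2; 30.7 -60 0 0 0 -1.2; 31.3 -65 0 0 0 -1.2; 32 -70 0 0 0 -1.2; 32.6 -75 0 0 0 -1.2; 33.1 -80 0 0 0 -1.2; 33.5 -84.3 0 0 0 -1.2; 33.5 -84.3 0 0 0 -1.2",
  "grip": 6.0
}}

```text
clock: 2.6
ee_pos: [0.4991, -0.3472, 0.2213]
tool_rot: [-179.9, 0.2, 2.7]
wrist_force: [0.2, 0.5, 0.0]
gripper_width: 0.06
```

Request:
{"method": "send_rows", "body": {
  "motion": "0 -0.1 -4 0 0 0; 0 -0.1 -8 0 0 0; 0 -0.1 -11 0 0 0; 0 -0.1 -11 0 0 0"
}}

```text
clock: 3.1
ee_pos: [0.4979, -0.3464, 0.1084]
tool_rot: [-179.7, 0.5, 2.8]
wrist_force: [0.1, -0.2, -0.3]
gripper_width: 0.0601
```

Run:
```python
from h import *
cv2.imwrite("pics/s1.png",robot.snapshot("side")[:,:,::-1]);cv2.imwrite("pics/t1.png",robot.snapshot("top")[:,:,::-1]);print(robot.sense()["ee_pos"])
```

```text
[ 0.49958026 -0.34796174  0.11261159]
```

View pics/s1.png

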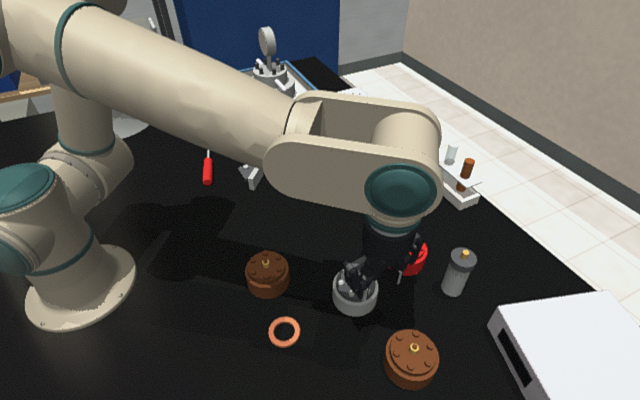

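View pics/t1.png

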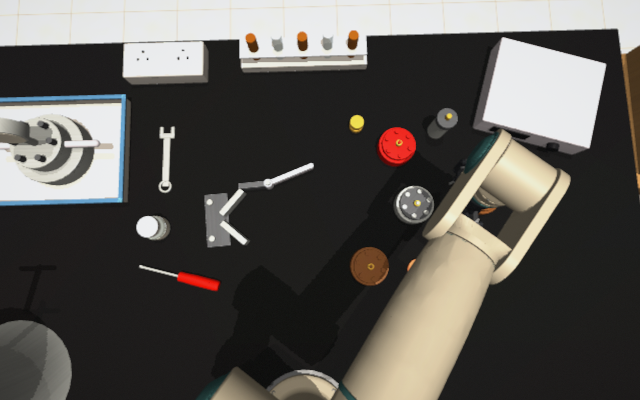

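Run:
```python
from h import *
s=cv2.imread("pics/s1.png")
cv2.imwrite("pics/s1c.png",cv2.resize(s[210:330,320:440],None,fx=5,fy=5,interpolation=cv2.INTER_CUBIC))
for sx in(-.03,-.045,.03,.045):
  for y in (-.359,-.337):
    print(sx,y,[ (proj("side",np.array([.4995+sx,y,z]))-[320,210])*5 for z in (.087,.095)])
```

```text
-0.03 -0.359 [array([231.39365229, 510.5125884 ]), array([233.25302944, 498.14911057])]
-0.03 -0.337 [array([198.58179305, 460.15943986]), array([200.13223124, 447.65487394])]
-0.045 -0.359 [array([193.82911085, 527.96791861]), array([195.38567512, 515.662102  ])]
-0.045 -0.337 [array([161.60851918, 476.88048702]), array([162.8655041 , 464.42526966])]
0.03 -0.359 [array([376.45733732, 443.10501663]), array([379.44354611, 430.53854436])]
0.03 -0.337 [array([341.47014552, 395.53863057]), array([344.11455975, 382.86140233])]
0.045 -0.359 [array([411.47814102, 426.83169959]), array([414.72626099, 414.22090363])]
0.045 -0.337 [array([375.99151487, 379.92644953]), array([378.8906739 , 367.21180708])]
```

View pics/s1c.png

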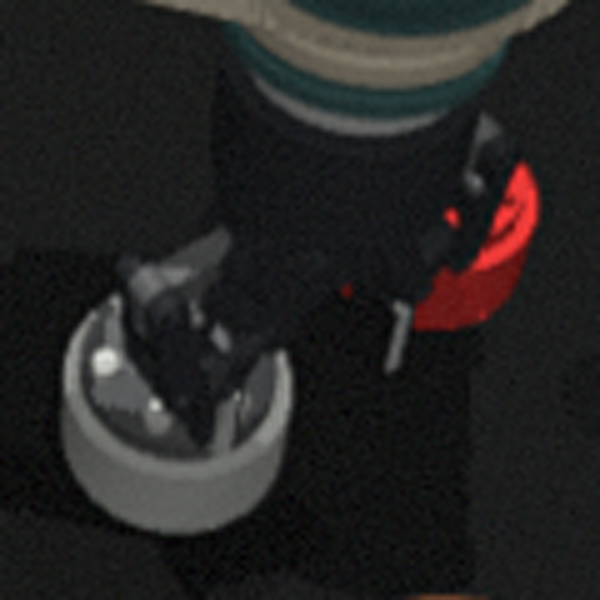

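Request:
{"method": "send_rows", "body": {
  "motion": "0 0 -2 0 0 0; 0 0 -4 0 0 0; 0 0 -6 0 0 0; 0 0 -6.8 0 0 0; 0 0 -6.8 0 0 0"
}}

```text
clock: 3.82
ee_pos: [0.4992, -0.3478, 0.0437]
tool_rot: [-179.9, 0.2, 2.8]
wrist_force: [0.3, -1.1, -0.3]
gripper_width: 0.0597
```

Run:
```python
from h import *
s=robot.snapshot("side")[:,:,::-1];print(robot.sense()["ee_pos"])
cv2.imwrite("pics/s2c.png",cv2.resize(s[230:350,310:430],None,fx=5,fy=5,interpolation=cv2.INTER_CUBIC))
for sx in(-.03,-.045,.03,.045):
  for y in (-.359,-.337):
    print(sx,y,[ (proj("side",np.array([.4995+sx,y,z]))-[310,230])*5 for z in (.02,.035)])
```

```text
[ 0.49968261 -0.34806403  0.04466518]
-0.03 -0.359 [array([266.95292339, 506.53271605]), array([270.02063916, 486.13468337])]
-0.03 -0.337 [array([236.52123924, 457.42999967]), array([239.08616899, 436.74337481])]
-0.045 -0.359 [array([231.74649878, 523.49009598]), array([234.31232865, 503.20527226])]
-0.045 -0.337 [array([201.83559425, 473.71848555]), array([203.913283  , 453.13107482])]
0.03 -0.359 [array([403.21806357, 440.89981585]), array([408.16188798, 420.09536556])]
0.03 -0.337 [array([370.85973067, 394.34422969]), array([375.24891723, 373.30262471])]
0.045 -0.359 [array([436.18823122, 425.01954213]), array([441.57013889, 404.12433505])]
0.045 -0.337 [array([403.38500636, 379.0702599 ]), array([408.20085956, 357.94970355])]
```

View pics/s2c.png

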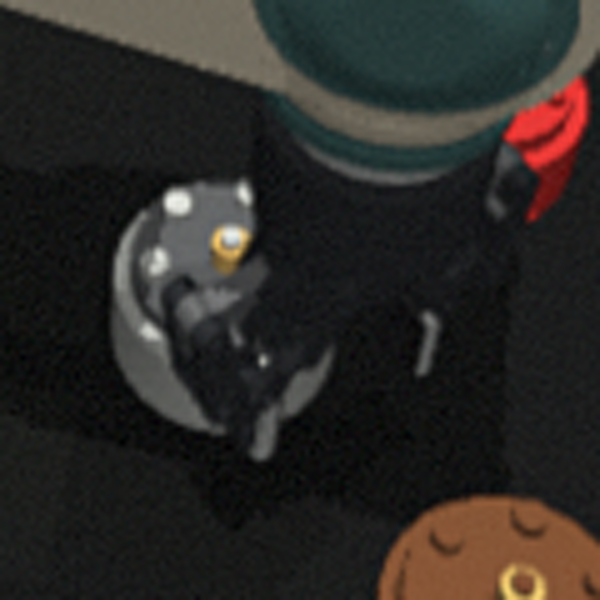

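Request:
{"method": "send_rows", "body": {
  "motion": "0 0 0 0 0 0; 0 0 -0.5 0 0 0; 0 0 -1 0 0 0; 0 0 -1 0 0 0; 0 0.7 -1 0 0 0; 0 1.2 -1 0 0 0",
  "grip": 4.5
}}

```text
clock: 4.62
ee_pos: [0.4998, -0.3356, 0.0348]
tool_rot: [-180.0, 0.1, 2.8]
wrist_force: [0.0, 0.8, 0.4]
gripper_width: 0.0451
```

Run:
```python
from h import *
s=robot.snapshot("side")[:,:,::-1];print(robot.sense()["ee_pos"])
cv2.imwrite("pics/s3c.png",cv2.resize(s[230:350,310:430],None,fx=5,fy=5,interpolation=cv2.INTER_CUBIC))
```

```text
[ 0.49984543 -0.33500447  0.03478592]
```

View pics/s3c.png

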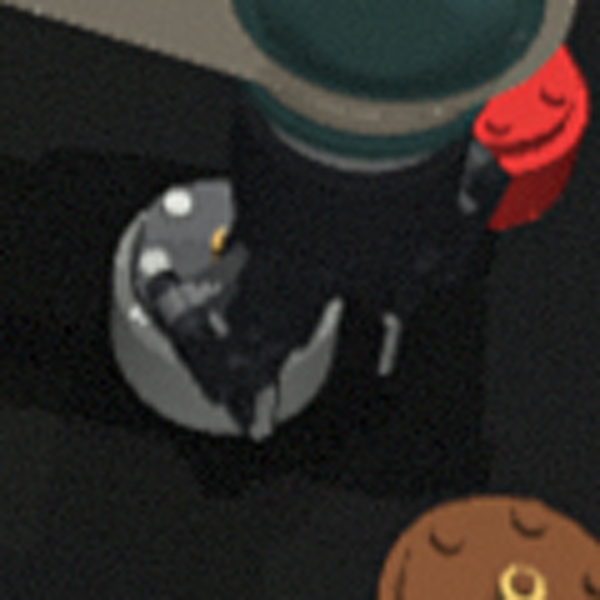

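Request:
{"method": "send_rows", "body": {
  "motion": "0 0.5 0 0 0 0; 0 1 0 0 0 0; -0.1 2 0 0 0 0; -0.1 3 0 0 0 0; -0.2 4 0 0 0 0; -0.2 5 0 0 0 0; -0.2 6 0 0 0 0; -0.3 7 0 0 0 0; -0.3 8 0 0 0 0; -0.3 9 0 0 0 0; -0.4 10 0 0 0 0; -0.4 11 0 0 0 0; -0.5 12 0 0 0 0; -0.5 13 0 0 0 0; -0.5 14 0 0 0 0; -0.6 15 0 0 0 0; -0.6 15.7 0 0 0 0; -0.6 16 0 0 0 0"
}}

```text
clock: 6.92
ee_pos: [0.4937, -0.1748, 0.0349]
tool_rot: [-180.0, 0.1, 2.8]
wrist_force: [-0.3, -6.3, 0.9]
gripper_width: 0.0448
```

Run:
```python
from h import *
cv2.imwrite("pics/s4.png",robot.snapshot("side")[:,:,::-1]);cv2.imwrite("pics/t4.png",robot.snapshot("top")[:,:,::-1]);print(robot.sense()["ee_pos"])
```

```text
[ 0.4936935  -0.17465131  0.03483509]
```

View pics/s4.png

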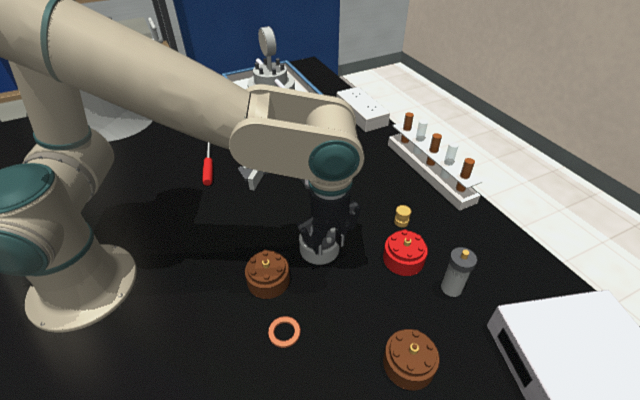

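View pics/t4.png

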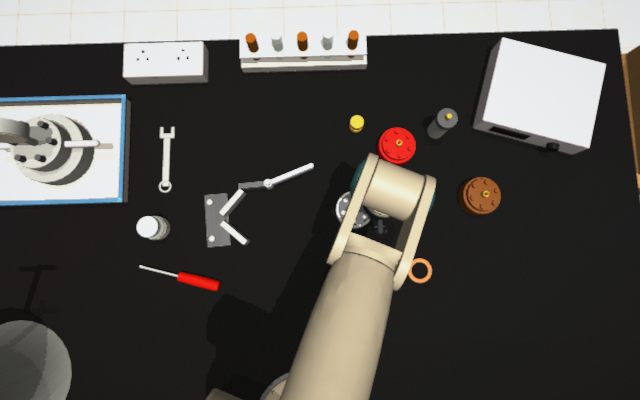

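Request:
{"method": "send_rows", "body": {
  "motion": "0 0.8 0 0 0 0; -0.1 1.9 0 0 0 0; -0.1 3 0 0 0 0; -0.2 4.1 0 0 0 0; -0.2 5.2 0 0 0 0; -0.3 6.3 0 0 0 0; -0.3 7.4 0 0 0 0; -0.3 8.5 0 0 0 0; -0.4 9.6 0 0 0 0; -0.4 10.7 0 0 0 0; -0.5 11.8 0 0 0 0; -0.5 12.9 0 0 0 0; -0.6 14 0 0 0 0; -0.6 15.1 0 0 0 0; -0.7 16.2 0 0 0 0; -0.7 17.3 0 0 0 0; -0.8 18.4 0 0 0 0; -0.8 19.5 0 0 0 0; -0.9 20.6 0 0 0 0; -0.9 21.5 0 0 0 0"
}}

```text
clock: 9.52
ee_pos: [0.4843, 0.0402, 0.0348]
tool_rot: [-180.0, 0.2, 2.8]
wrist_force: [0.2, -7.3, 1.9]
gripper_width: 0.0449
```

Run:
```python
from h import *
s=robot.snapshot("side")[:,:,::-1];t=robot.snapshot("top")[:,:,::-1];print(robot.sense()["ee_pos"],robot.sense()["wrist_force"])
a=cv2.resize(s[110:240,210:350],(560,520),interpolation=cv2.INTER_CUBIC);b=cv2.resize(t[150:260,190:330],None,fx=5,fy=5,interpolation=cv2.INTER_CUBIC)
cv2.imwrite("pics/s5.png",a);cv2.imwrite("pics/t5.png",b)
```

```text
[0.484317   0.04103425 0.03477314] [ 0.44257885 -1.46489081  1.4253367 ]
```

View pics/s5.png

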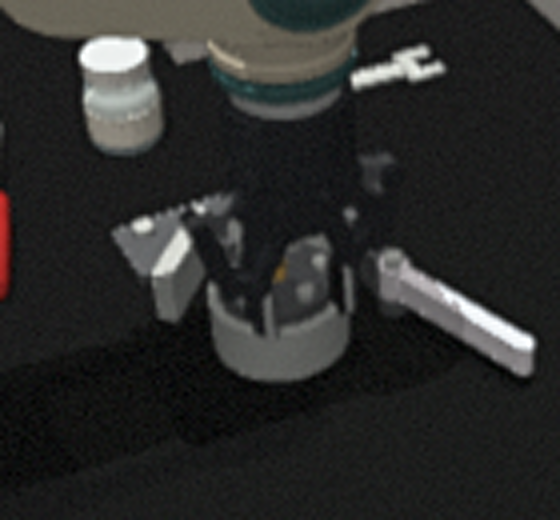

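View pics/t5.png

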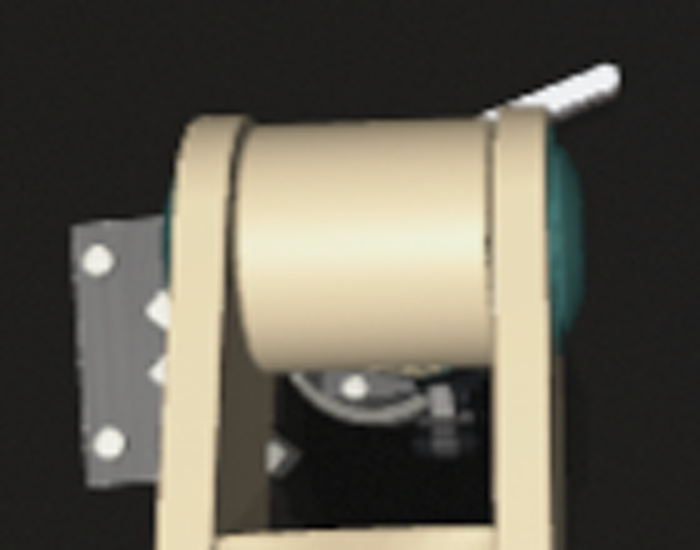

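Request:
{"method": "send_rows", "body": {
  "motion": "0 0.5 0 0 0 0; 0 1 0 0 0 0; 0 1.5 0 0 0 0; 0 2 0 0 0 0; -0.1 2.4 0 0 0 0; -0.1 2.7 0 0 0 0; -0.1 2.9 0 0 0 0; -0.1 3 0 0 0 0"
}}

```text
clock: 10.62
ee_pos: [0.4832, 0.0703, 0.0348]
tool_rot: [-180.0, 0.2, 2.8]
wrist_force: [1.5, -7.1, 3.1]
gripper_width: 0.045
```

Request:
{"method": "send_rows", "body": {
  "motion": "0 0.2 0 0 0 0; 0 0.3 0 0 0 0; 0 0.3 0 0 0 0"
}}

```text
clock: 11.0
ee_pos: [0.4831, 0.0726, 0.0348]
tool_rot: [180.0, 0.3, 2.8]
wrist_force: [0.4, -5.6, 2.0]
gripper_width: 0.045
```

Request:
{"method": "send_rows", "body": {
  "motion": "0 0.2 0 0 0 0; 0 0.3 0 0 0 0; 0 0.3 0 0 0 0"
}}

```text
clock: 11.38
ee_pos: [0.4829, 0.0749, 0.0348]
tool_rot: [179.9, 0.3, 2.8]
wrist_force: [0.1, -6.1, 2.8]
gripper_width: 0.0452
```

Request:
{"method": "send_rows", "body": {
  "motion": "0 0.2 0 0 0 0; 0 0.3 0 0 0 0; 0 0.3 0 0 0 0"
}}

```text
clock: 11.75
ee_pos: [0.4828, 0.0772, 0.0348]
tool_rot: [179.9, 0.3, 2.8]
wrist_force: [0.7, -5.8, 2.4]
gripper_width: 0.0449
```

Request:
{"method": "send_rows", "body": {
  "motion": "0 0.2 0 0 0 0; 0 0.3 0 0 0 0; 0 0.3 0 0 0 0"
}}

```text
clock: 12.12
ee_pos: [0.4827, 0.0792, 0.0348]
tool_rot: [179.8, 0.4, 2.7]
wrist_force: [0.2, -7.0, 2.6]
gripper_width: 0.0447
```

Run:
```python
from h import *
s=robot.snapshot("side")[:,:,::-1];t=robot.snapshot("top")[:,:,::-1];print(robot.sense()["ee_pos"],robot.sense()["wrist_force"])
a=cv2.resize(s[110:240,210:350],(560,520),interpolation=cv2.INTER_CUBIC);b=cv2.resize(t[150:260,190:330],None,fx=5,fy=5,interpolation=cv2.INTER_CUBIC)
cv2.imwrite("pics/s6.png",a);cv2.imwrite("pics/t6.png",b)
```

```text
[0.48271883 0.07921905 0.03482137] [-0.04963042 -6.57248073  1.77089053]
```

View pics/s6.png

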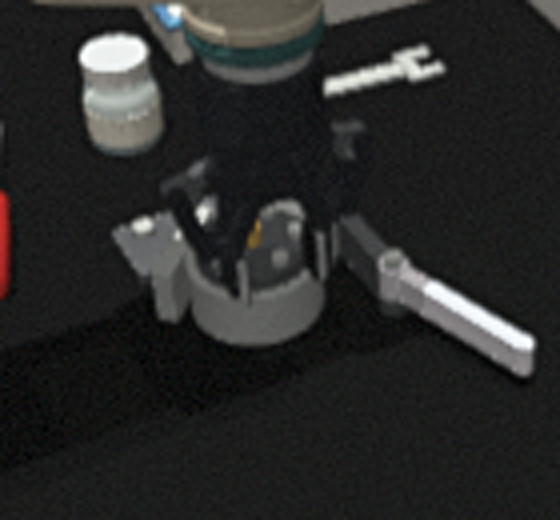

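View pics/t6.png

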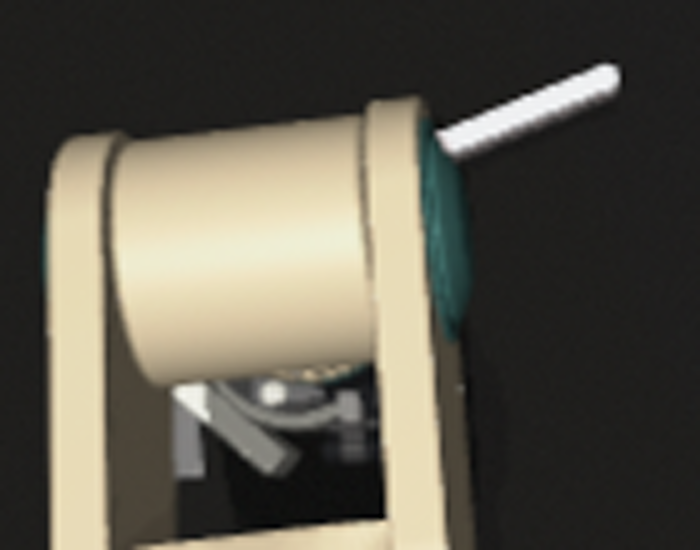

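Request:
{"method": "send_rows", "body": {
  "motion": "0 0.2 0 0 0 0; 0 0.3 0 0 0 0; 0 0.3 0 0 0 0"
}}

```text
clock: 12.6
ee_pos: [0.4833, 0.0803, 0.0351]
tool_rot: [179.6, 0.3, 2.7]
wrist_force: [3.1, -10.4, 1.0]
gripper_width: 0.0455
```

Resistance is rising, so I'll keep going in small steps.

Request:
{"method": "send_rows", "body": {
  "motion": "0 0.3 0 0 0 0; 0 0.4 0 0 0 0; 0 0.4 0 0 0 0"
}}

```text
clock: 12.98
ee_pos: [0.4841, 0.0812, 0.0355]
tool_rot: [179.3, 0.2, 2.6]
wrist_force: [2.7, -16.5, 2.5]
gripper_width: 0.0448
```

Request:
{"method": "send_rows", "body": {
  "motion": "0.1 0.4 0 0 0 0; 0.1 0.6 0 0 0 0; 0.1 0.6 0 0 0 0"
}}

```text
clock: 13.35
ee_pos: [0.486, 0.0829, 0.0361]
tool_rot: [178.8, 0.2, 2.6]
wrist_force: [2.2, -23.3, 4.6]
gripper_width: 0.0451
```

Run:
```python
from h import *
s=robot.snapshot("side")[:,:,::-1];print(robot.sense()["ee_pos"],robot.sense()["wrist_force"])
a=cv2.resize(s[110:240,210:350],(560,520),interpolation=cv2.INTER_CUBIC)
cv2.imwrite("pics/s7.png",a)
```

```text
[0.48597564 0.08287182 0.036053  ] [  2.46033669 -22.52997635   2.65410009]
```

View pics/s7.png

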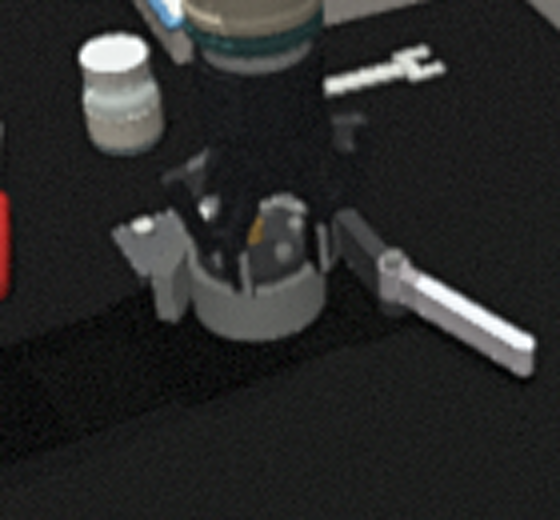

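Request:
{"method": "send_rows", "body": {
  "motion": "0 -1 0 0.02 0 0; 0 -2.5 0 0.02 0 0; 0 -5 0 0.02 0 0; 0 -8 0 0.02 0 0; 0 -8 3 0.02 0 0; 0 -8 8 0.02 0 0; 0 -12 13 0.02 0 0; 0 -17 15 0.02 0 0; 0 -20 15 0.02 0 0; 0 -20 15 0.02 0 0"
}}

```text
clock: 14.65
ee_pos: [0.4856, -0.1186, 0.1859]
tool_rot: [180.0, 0.1, 2.4]
wrist_force: [0.2, 0.2, 0.5]
gripper_width: 0.0448
```

Run:
```python
from h import *
s=robot.snapshot("side")[:,:,::-1];t=robot.snapshot("top")[:,:,::-1];print(robot.sense()["ee_pos"],robot.sense()["tool_rot"])
cv2.imwrite("pics/s8f.png",s);cv2.imwrite("pics/t8f.png",t)
a=cv2.resize(s[110:240,210:350],(560,520),interpolation=cv2.INTER_CUBIC);b=cv2.resize(t[150:260,190:330],None,fx=5,fy=5,interpolation=cv2.INTER_CUBIC)
cv2.imwrite("pics/s8.png",a);cv2.imwrite("pics/t8.png",b)
```

```text
[ 0.48569333 -0.11673744  0.18553691] [-1.79989416e+02  1.71912070e-01  2.55479449e+00]
```

View pics/s8.png

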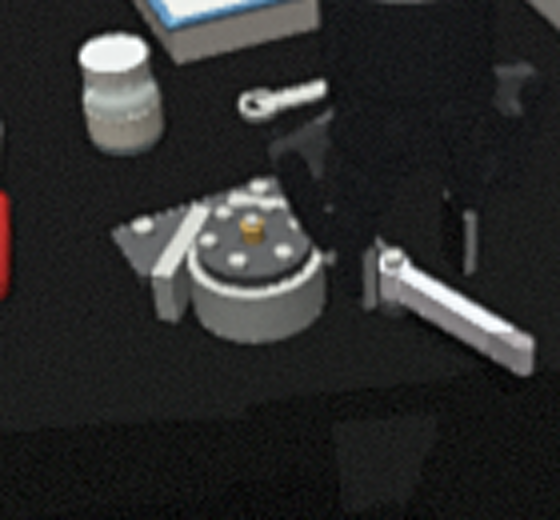

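View pics/t8.png

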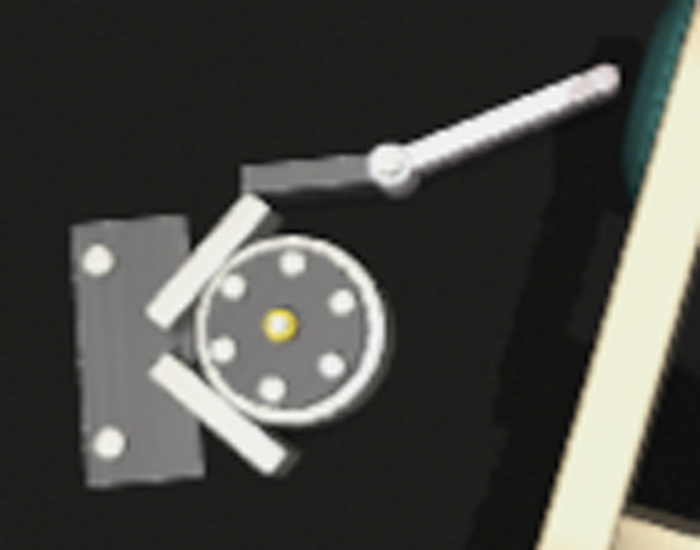

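Run:
```python
from h import *
t=cv2.imread("pics/t8f.png"); 
C=lambda x,y:((x+.5)/5-.5+190,(y+.5)/5-.5+150)
# rim ellipse: outer bright contour; radial edge fit
g=cv2.GaussianBlur(cv2.resize(t[150:260,190:330],None,fx=5,fy=5,interpolation=cv2.INTER_CUBIC).min(2),(0,0),1.5).astype(float)
c=np.array([291.,331.]);P=[]
for a in np.radians(range(0,360,4)):
    if 100<np.degrees(a)<260 and False: continue
    r=np.arange(80,112,.5); xs=c[0]+r*np.cos(a);ys=c[1]+r*np.sin(a)
    v=cv2.remap(g.astype(np.float32),xs.astype(np.float32)[None],ys.astype(np.float32)[None],cv2.INTER_LINEAR)[0]
    k=np.argmin(np.diff(v)); 
    P.append(ray("top",C(xs[k],ys[k]),.04))
P=np.array(P);ok=np.ones(len(P),bool)
for _ in range(6):
    M=np.c_[2*P[ok],np.ones(ok.sum())];s=np.linalg.lstsq(M,(P[ok]**2).sum(1),rcond=None)[0]
    R=np.sqrt(s[2]+s[:2]@s[:2]);e=np.hypot(*(P-s[:2]).T)-R;ok=abs(e)<.0015
print("centre",s[:2],"R",R,ok.sum(),"seat",[.4813,.1233])
d=s[:2]-[.4813,.1233];th=np.radians(93.6);print("in stop mm",1e3*np.array([d[0]*np.cos(th)+d[1]*np.sin(th),-d[0]*np.sin(th)+d[1]*np.cos(th)]))
for f in((230.85,201.75),(233.05,232.28)):
    f=ray("top",f,.04)-s[:2]; print(f*1e3)
    for a in(48.6,138.6): print(round(1e3*(f@[np.cos(np.radians(a)),np.sin(np.radians(a))]),1),"want 52 on the normal")
print("stem",ray("top",C(281,325),.066))
```

```text
centre [0.48158031 0.12275724] R 0.044763253376220016 86 seat [0.4813, 0.1233]
in stop mm [-0.55929105 -0.24567166]
[33.92157109 40.19337658]
52.6 want 52 on the normal
1.1 want 52 on the normal
[-39.42719114  35.00137152]
0.2 want 52 on the normal
52.7 want 52 on the normal
stem [0.48111436 0.12237505]
```

The vessel is home: its centre is (0.4816, 0.1228), about 0.6 mm from the seat, and both face distances agree (52.6 and 52.7 mm). Next is the bar, with the fingers shut and the path following an arc about the hinge.

```bash
cat > bar.py <<'E'
from h import *
th0=np.radians(93.6);o=np.array([.4813,.1233]);R=np.array([[np.cos(th0),-np.sin(th0)],[np.sin(th0),np.cos(th0)]])
def T(th,r,off):
    u=np.array([-np.sin(th),np.cos(th)]);n=np.array([-np.cos(th),-np.sin(th)])
    return o+R@(np.array([-.054,-.075])+u*r+n*off), 93.6-90+np.degrees(th)
E
python3 - <<'E'
from bar import *
print("approach",T(1.86,.095,.035))
for t in np.linspace(1.86,0,21): print(round(t,3),np.round(T(t,.095,.017)[0]*100,1),round(T(t,.095,.017)[1],1))
E
```

```text
approach (array([ 0.62515312, -0.00298975]), np.float64(110.17014989433312))
1.86 [60.8 -0.9] 110.2
1.767 [60.  -1.3] 104.8
1.674 [59.2 -1.7] 99.5
1.581 [58.3 -1.9] 94.2
1.488 [57.5 -2.1] 88.9
1.395 [56.6 -2.2] 83.5
1.302 [55.7 -2.2] 78.2
1.209 [54.8 -2.2] 72.9
1.116 [53.9 -2. ] 67.5
1.023 [53.  -1.8] 62.2
0.93 [52.2 -1.5] 56.9
0.837 [51.4 -1.1] 51.6
0.744 [50.6 -0.6] 46.2
0.651 [49.9 -0.1] 40.9
0.558 [49.2  0.5] 35.6
0.465 [48.6  1.2] 30.2
0.372 [48.1  1.9] 24.9
0.279 [47.6  2.6] 19.6
0.186 [47.2  3.4] 14.3
0.093 [46.8  4.3] 8.9
0.0 [46.6  5.1] 3.6
```

Request:
{"method": "send_rows", "body": {
  "motion": "1.5 0.5 0 0 0 0.16; 3 1.5 0 0 0 0.32; 4.5 2.5 0 0 0 0.48; 6 3.5 0 0 0 0.64; 7.5 4.5 0 0 0 0.8; 9 5.5 0 0 0 0.96; 10 6.5 0 0 0 1.12; 11 7.5 0 0 0 1.28; 12 8.5 0 0 0 1.44; 13 9.5 0 0 0 1.6; 14 10.5 0 0 0 1.76; 14 11 0 0 0 1.87; 14 11.1 0 0 0 1.87; 14 11.1 0 0 0 1.87",
  "grip": 0
}}

```text
clock: 16.5
ee_pos: [0.6255, -0.0051, 0.1853]
tool_rot: [-180.0, 0.2, 109.6]
wrist_force: [0.5, -0.8, 0.0]
gripper_width: -0.0
```

Request:
{"method": "send_rows", "body": {
  "motion": "0 0.2 -4 0 0 0; 0 0.2 -8 0 0 0; 0 0.2 -11 0 0 0; 0 0.2 -13 0 0 0; 0 0.2 -14.2 0 0 0; 0 0.2 -14.2 0 0 0"
}}

```text
clock: 17.25
ee_pos: [0.6254, -0.0031, 0.0431]
tool_rot: [-179.9, 0.1, 109.6]
wrist_force: [0.1, -0.0, -0.3]
gripper_width: -0.0002
```

Run:
```python
from h import *
s=robot.snapshot("side")[:,:,::-1];print(robot.sense()["ee_pos"],robot.sense()["tool_rot"],robot.sense()["wrist_force"])
cv2.imwrite("pics/s9.png",cv2.resize(s[120:240,240:400],None,fx=5,fy=5,interpolation=cv2.INTER_CUBIC))
```

```text
[ 0.62589574 -0.00313283  0.04409362] [1.79979783e+02 1.77067986e-01 1.09610935e+02] [-0.57916485 -0.33560098 -0.0840454 ]
```

View pics/s9.png

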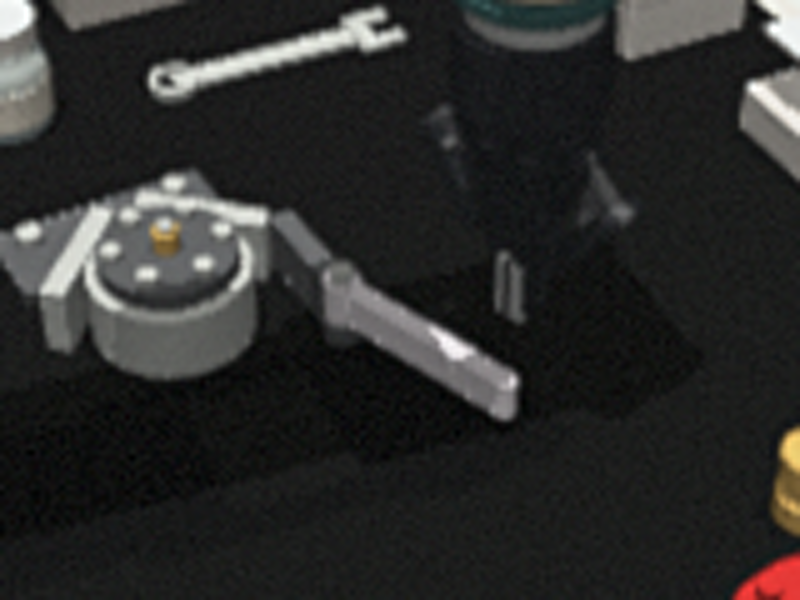

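Request:
{"method": "send_rows", "body": {
  "motion": "-0.9 -0.3 0 0 0 0; -1.7 -0.6 0 0 0 0; -2.5 -1.0 0 0 0 -0.08; -3.3 -1.4 0 0 0 -0.18; -4.2 -1.6 0 0 0 -0.27; -5.0 -1.8 0 0 0 -0.36; -5.9 -1.9 0 0 0 -0.46; -6.8 -1.9 0 0 0 -0.55; -7.7 -1.9 0 0 0 -0.64; -8.6 -1.7 0 0 0 -0.73; -9.5 -1.5 0 0 0 -0.83; -10.3 -1.2 0 0 0 -0.92; -11.1 -0.8 0 0 0 -1.01; -11.9 -0.3 0 0 0 -1.11; -11.9 -0.3 0 0 0 -1.11"
}}

```text
clock: 19.18
ee_pos: [0.5065, -0.0061, 0.0446]
tool_rot: [179.9, 0.1, 46.1]
wrist_force: [0.6, -0.2, 0.9]
gripper_width: 0.0002
```

Run:
```python
from h import *
s=robot.snapshot("side")[:,:,::-1];print(robot.sense()["ee_pos"],robot.sense()["tool_rot"],robot.sense()["wrist_force"])
cv2.imwrite("pics/s10.png",cv2.resize(s[120:240,240:400],None,fx=5,fy=5,interpolation=cv2.INTER_CUBIC))
```

```text
[ 0.50687048 -0.00626436  0.04461968] [1.79928266e+02 1.42474032e-01 4.61308362e+01] [ 0.26133077 -0.0194788  -1.62292664]
```

View pics/s10.png

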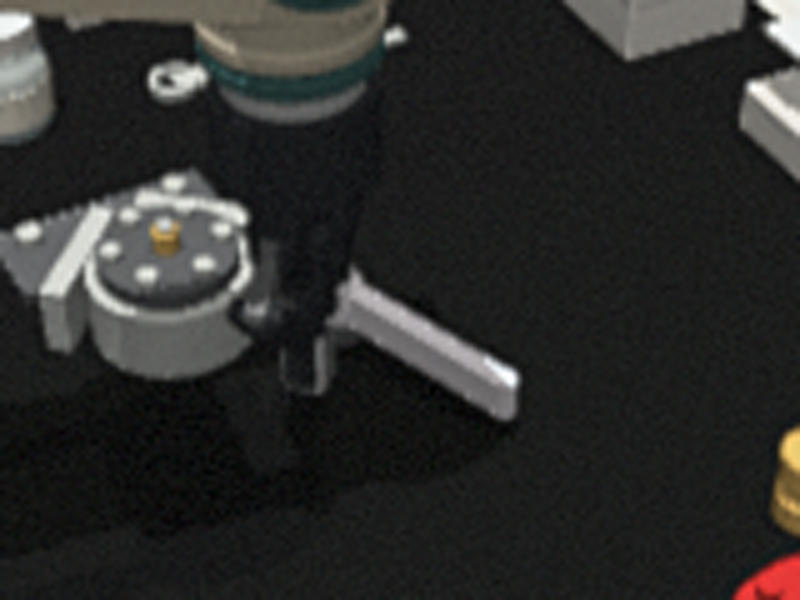

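The bar hasn't moved, so the fingertips passed over it and reach less far below the TCP than I assumed. I'll measure the tip height.

Run:
```python
from bar import *
s=robot.sense()["ee_pos"]
for z in (.0,.01,.02,.03,.04,.05): print(z,(proj("side",np.array([s[0],s[1],z]))-[240,120])*5)
y=np.radians(46);
for a,b in ((1,1),(1,-1),(-1,1),(-1,-1)):
  q=s[:2]+a*.0145*np.array([np.cos(y),np.sin(y)])+b*.011*np.array([-np.sin(y),np.cos(y)])
  print([(proj("side",np.r_[q,z])-[240,120])*5 for z in(.02,.04)])
```

```text
0.0 [313.76124091 458.27148595]
0.01 [313.08269525 444.14451756]
0.02 [312.39440451 429.81466165]
0.03 [311.69615724 415.27751591]
0.04 [310.98773581 400.5285497 ]
0.05 [310.26891624 385.56309941]
[array([301.4243348 , 406.17867341]), array([299.87874239, 376.94388051])]
[array([342.70953723, 415.17575941]), array([341.75222242, 385.90968303])]
[array([281.59903464, 444.68546605]), array([279.72873531, 415.38240267])]
[array([323.66114616, 454.08985592]), array([322.40159582, 424.76045822])]
```

Run:
```python
from bar import *
t=robot.snapshot("top")[:,:,::-1];s=robot.snapshot("side")[:,:,::-1]
e=lambda a:np.clip((a/255.)**.45*255,0,255).astype(np.uint8)
cv2.imwrite("pics/s11.png",e(cv2.resize(s[130:220,250:350],None,fx=6,fy=6,interpolation=cv2.INTER_CUBIC)))
cv2.imwrite("pics/t11.png",e(cv2.resize(t[150:270,190:340],None,fx=5,fy=5,interpolation=cv2.INTER_CUBIC)))
print(robot.sense()["joint_pos"])
```

```text
[ -4.80417515   8.2355879   95.79593658  -0.1602439   76.02027501
 -50.86389715]
```

View pics/s11.png

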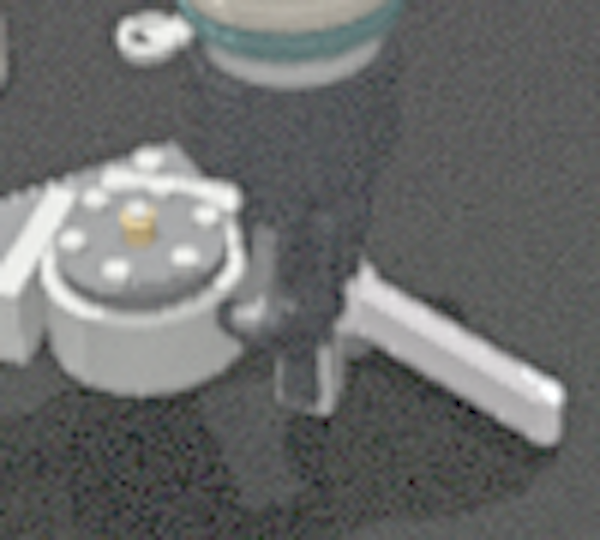

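View pics/t11.png

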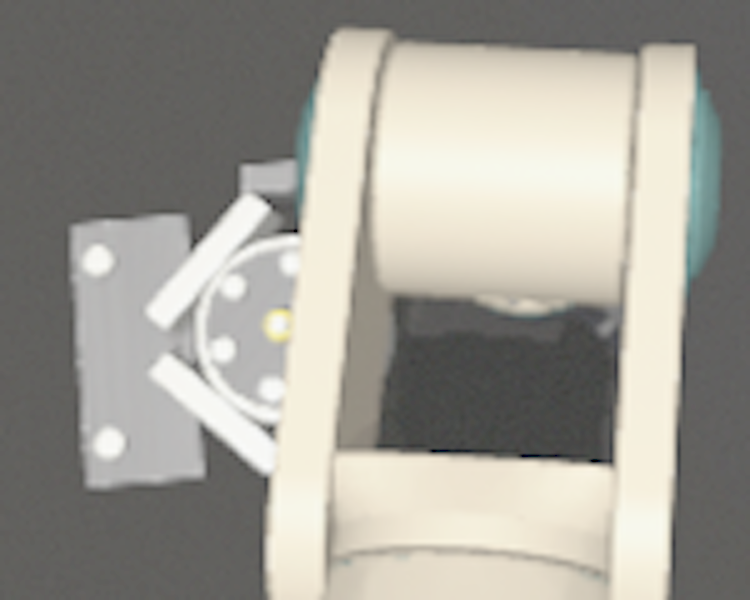

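The tips sit at z ≈ 0.045–0.05 with the TCP at 0.0446, so they cleared the 36 mm bar top without touching it. I'll raise, go back to the outside, and come down lower in small steps while watching the force.

Request:
{"method": "send_rows", "body": {
  "motion": "0 -0.3 2 0 0 0; 0 -0.6 5 0 0 0.1; 2 -1 6 0 0 0.25; 4 -1 6 0 0 0.4; 6 -1 6 0 0 0.56; 8 -0.8 6 0 0 0.72; 10 -0.3 6 0 0 0.88; 11.5 0.1 6 0 0 1.04; 12 0.3 5 0 0 1.11; 12 0.3 2 0 0 1.11; 12 0.3 -0.4 0 0 1.11; 12 0.3 -0.8 0 0 1.11; 12 0.3 -0.8 0 0 1.11"
}}

```text
clock: 20.95
ee_pos: [0.6275, -0.0035, 0.0371]
tool_rot: [179.9, 0.2, 109.7]
wrist_force: [0.6, 0.7, 0.3]
gripper_width: -0.0003
```

Request:
{"method": "send_rows", "body": {
  "motion": "0 0 -0.4 0 0 0; 0 0 -0.8 0 0 0; 0 0 -0.8 0 0 0"
}}

```text
clock: 21.32
ee_pos: [0.6274, -0.0035, 0.0289]
tool_rot: [179.9, 0.2, 109.7]
wrist_force: [0.5, -0.1, 0.1]
gripper_width: 0.0001
```

Run:
```python
from bar import *
s=robot.snapshot("side")[:,:,::-1];t=robot.snapshot("top")[:,:,::-1]
e=lambda a:np.clip((a/255.)**.45*255,0,255).astype(np.uint8)
cv2.imwrite("pics/s12.png",e(cv2.resize(s[130:240,260:370],None,fx=5,fy=5,interpolation=cv2.INTER_CUBIC)))
cv2.imwrite("pics/t12.png",e(cv2.resize(t[120:240,220:340],None,fx=5,fy=5,interpolation=cv2.INTER_CUBIC)))
q=robot.sense();p=q["ee_pos"];print(p,q["tool_rot"],q["wrist_force"])
for z in(0,.01,.02,.03,.04,.05):print(z,(proj("side",np.r_[p[:2],z])-[260,130])*5)
```

```text
[ 0.62755872 -0.00354711  0.02922216] [1.79897626e+02 1.72536274e-01 1.09720007e+02] [ 0.26636007  0.69006923 -0.52828573]
0 [420.50696416 332.33696655]
0.01 [421.27092875 318.2497651 ]
0.02 [422.04542749 303.96831822]
0.03 [422.83067976 289.4885804 ]
0.04 [423.6269111  274.80639302]
0.05 [424.43435338 259.91748034]
```

View pics/s12.png

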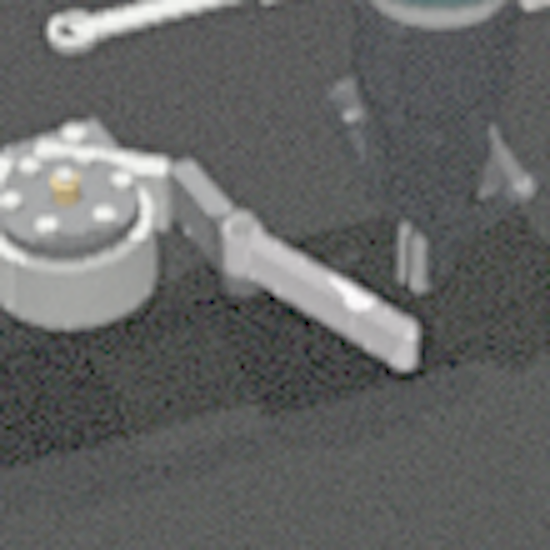

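View pics/t12.png

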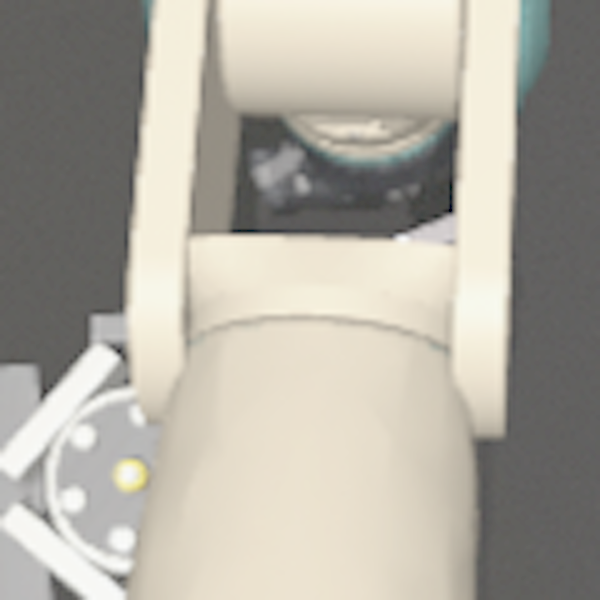

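Request:
{"method": "send_rows", "body": {
  "motion": "0 0 -0.4 0 0 0; 0 0 -0.7 0 0 0; 0 0 -0.7 0 0 0"
}}

```text
clock: 21.8
ee_pos: [0.6273, -0.0035, 0.0217]
tool_rot: [179.9, 0.2, 109.7]
wrist_force: [1.1, -0.3, -0.4]
gripper_width: -0.0002
```

Request:
{"method": "send_rows", "body": {
  "motion": "0 0 -0.2 0 0 0; 0 0 -0.4 0 0 0; 0 0 -0.4 0 0 0"
}}

```text
clock: 22.18
ee_pos: [0.6271, -0.0035, 0.0174]
tool_rot: [180.0, 0.1, 109.7]
wrist_force: [0.6, -0.1, -0.5]
gripper_width: 0.0002
```

Run:
```python
from bar import *
s=robot.snapshot("side")[:,:,::-1]
e=lambda a:np.clip((a/255.)**.45*255,0,255).astype(np.uint8)
cv2.imwrite("pics/s13.png",e(cv2.resize(s[130:240,260:370],None,fx=5,fy=5,interpolation=cv2.INTER_CUBIC)))
q=robot.sense();p=q["ee_pos"];print(p,q["tool_rot"],q["wrist_force"])
for z in(0,.01,.02,.03,.04,.05):print(z,(proj("side",np.r_[p[:2],z])-[260,130])*5)
```

```text
[ 0.62718664 -0.00350217  0.0175239 ] [1.79959363e+02 1.45144550e-01 1.09724304e+02] [-0.19180363 -0.01812694  0.64899567]
0 [419.84515588 332.50040387]
0.01 [420.60465473 318.41310143]
0.02 [421.37462705 304.13153522]
0.03 [422.15529101 289.65165901]
0.04 [422.94687084 274.9693134 ]
0.05 [423.74959712 260.08022184]
```

View pics/s13.png

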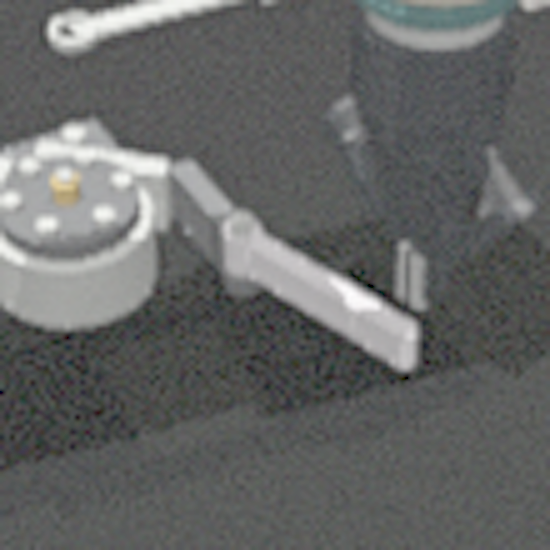

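Request:
{"method": "send_rows", "body": {
  "motion": "-1 -0.2 0 0 0 0; -1.9 -0.5 0 0 0 0; -2.7 -0.95 0 0 0 -0.08; -3.5 -1.35 0 0 0 -0.18; -4.4 -1.55 0 0 0 -0.27; -5.2 -1.75 0 0 0 -0.36; -6.1 -1.85 0 0 0 -0.46; -7.0 -1.85 0 0 0 -0.55; -7 -1.85 0 0 0 -0.55"
}}

```text
clock: 23.35
ee_pos: [0.5565, -0.0222, 0.0178]
tool_rot: [180.0, 0.2, 78.2]
wrist_force: [-0.3, 0.2, -0.4]
gripper_width: -0.0
```

Run:
```python
from bar import *
s=robot.snapshot("side")[:,:,::-1]
e=lambda a:np.clip((a/255.)**.45*255,0,255).astype(np.uint8)
cv2.imwrite("pics/s14.png",e(cv2.resize(s[130:240,240:370],None,fx=5,fy=5,interpolation=cv2.INTER_CUBIC)))
q=robot.sense();p=q["ee_pos"];print(p,q["tool_rot"],q["wrist_force"])
```

```text
[ 0.5568726  -0.02214943  0.01777514] [1.79947633e+02 1.50104087e-01 7.83072763e+01] [-0.60180051 -0.04400486 -0.85547332]
```

View pics/s14.png

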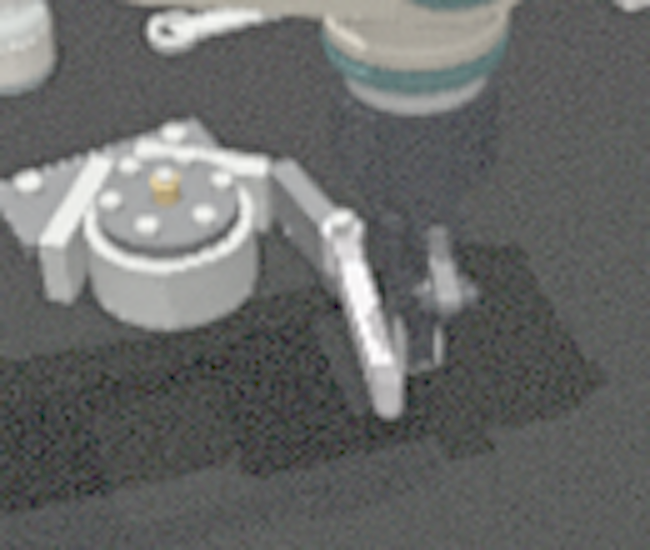

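Request:
{"method": "send_rows", "body": {
  "motion": "-0.9 0 0 0 0 -0.09; -1.8 0.2 0 0 0 -0.19; -2.7 0.4 0 0 0 -0.28; -3.5 0.7 0 0 0 -0.37; -4.3 1.1 0 0 0 -0.47; -5.1 1.6 0 0 0 -0.56; -5.8 2.1 0 0 0 -0.65; -6.5 2.7 0 0 0 -0.74; -6.5 2.7 0 0 0 -0.74"
}}

```text
clock: 24.52
ee_pos: [0.4918, 0.005, 0.0179]
tool_rot: [179.9, 0.1, 36.1]
wrist_force: [0.5, -0.1, -0.2]
gripper_width: 0.0001
```

Run:
```python
from bar import *
s=robot.snapshot("side")[:,:,::-1]
e=lambda a:np.clip((a/255.)**.45*255,0,255).astype(np.uint8)
cv2.imwrite("pics/s15.png",e(cv2.resize(s[130:240,240:370],None,fx=5,fy=5,interpolation=cv2.INTER_CUBIC)))
q=robot.sense();p=q["ee_pos"];print(p,q["tool_rot"],q["wrist_force"])
```

```text
[0.49195825 0.00481339 0.01787417] [1.79940866e+02 1.48245905e-01 3.60913327e+01] [ 0.66404335 -0.50756416 -0.30831748]
```

View pics/s15.png

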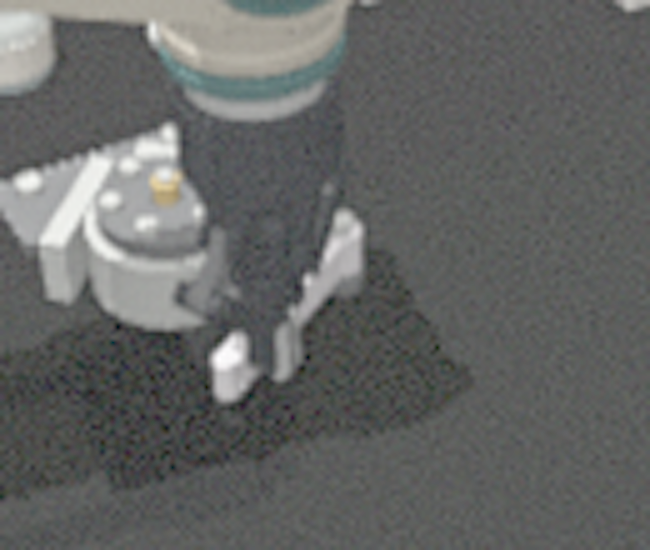

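Request:
{"method": "send_rows", "body": {
  "motion": "0 -0.3 0.1 0.1 0 0; 0 -0.3 0.2 0.2 0 0; 0 -0.3 0.2 0.2 0 0"
}}

```text
clock: 24.95
ee_pos: [0.4921, 0.0004, 0.0196]
tool_rot: [-170.8, -6.5, 35.5]
wrist_force: [0.0, 0.0, -0.4]
gripper_width: 0.0002
```

Request:
{"method": "send_rows", "body": {
  "motion": "0 0.5 0 0 0 0; -0.6 1.2 0 0 0 -0.09; -1.1 1.9 0 0 0 -0.19; -1.6 2.6 0 0 0 -0.28; -2.0 3.4 0 0 0 -0.37; -2.3 3.9 0 0 0 -0.47; -2.4 4.2 0 0 0 -0.56; -2.4 4.2 0 0 0 -0.56"
}}

```text
clock: 25.95
ee_pos: [0.4679, 0.0433, 0.0198]
tool_rot: [-170.8, -6.6, 3.6]
wrist_force: [-0.4, 0.4, 0.9]
gripper_width: -0.0001
```

Run:
```python
from bar import *
s=robot.snapshot("side")[:,:,::-1]
e=lambda a:np.clip((a/255.)**.45*255,0,255).astype(np.uint8)
cv2.imwrite("pics/s16.png",e(cv2.resize(s[120:230,220:350],None,fx=5,fy=5,interpolation=cv2.INTER_CUBIC)))
q=robot.sense();p=q["ee_pos"];print(p,q["tool_rot"],q["wrist_force"])
```

```text
[0.46802308 0.04309129 0.01976416] [-170.82949666   -6.56520911    3.65799689] [0.93868639 0.02365659 0.37320895]
```

View pics/s16.png

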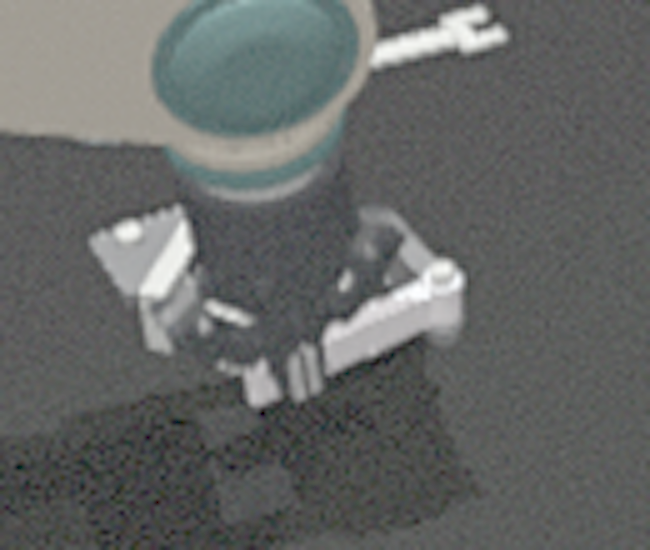

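Request:
{"method": "send_rows", "body": {
  "motion": "0 0.3 0 0 0 0; 0 0.6 0 0 0 0; 0 0.6 0 0 0 0"
}}

```text
clock: 26.38
ee_pos: [0.468, 0.0493, 0.0197]
tool_rot: [-170.8, -6.6, 3.7]
wrist_force: [-0.3, -0.7, -1.0]
gripper_width: -0.0004
```

Request:
{"method": "send_rows", "body": {
  "motion": "0 0.2 0 0 0 0; 0 0.4 0 0 0 0; 0 0.4 0 0 0 0"
}}

```text
clock: 26.75
ee_pos: [0.468, 0.0531, 0.0196]
tool_rot: [-170.9, -6.5, 3.7]
wrist_force: [-1.0, -4.0, 1.1]
gripper_width: 0.0003
```

Request:
{"method": "send_rows", "body": {
  "motion": "0 0.2 0 0 0 0; 0 0.3 0 0 0 0; 0 0.3 0 0 0 0"
}}

```text
clock: 27.12
ee_pos: [0.468, 0.0535, 0.0196]
tool_rot: [-171.2, -6.5, 3.7]
wrist_force: [-4.2, -16.0, 2.7]
gripper_width: 0.0003
```

Run:
```python
from bar import *
s=robot.snapshot("side")[:,:,::-1]
e=lambda a:np.clip((a/255.)**.45*255,0,255).astype(np.uint8)
cv2.imwrite("pics/s17.png",e(cv2.resize(s[120:230,220:350],None,fx=5,fy=5,interpolation=cv2.INTER_CUBIC)))
q=robot.sense();p=q["ee_pos"];print(p,q["tool_rot"],q["wrist_force"])
```

```text
[0.46798695 0.05347135 0.01959141] [-171.16371157   -6.52028227    3.69497936] [ -3.7197145  -14.61434334   2.70762091]
```

View pics/s17.png

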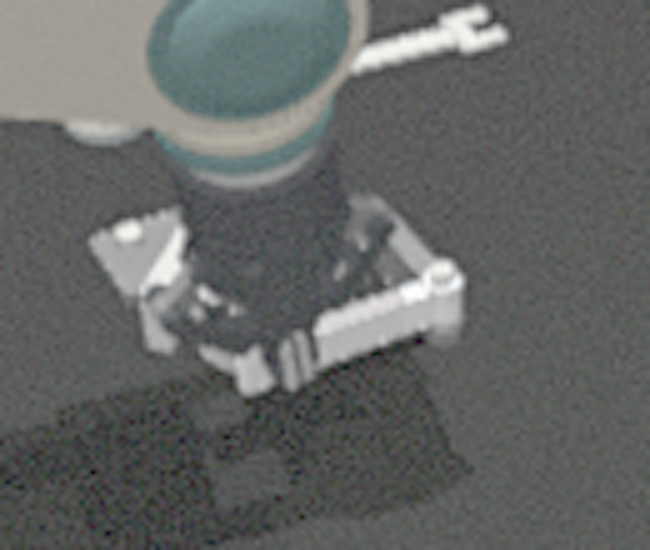

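Request:
{"method": "send_rows", "body": {
  "motion": "0 -1 0 0 0 0; 0 -2.5 0 0 0 0; 0 -5 0.5 0 0 0; 0 -7 3 0 0 0; 0 -9 8 0 0 0; 0 -13 13 0 0 0; 0 -19 17 0 0 0; 0 -25 18 0 0 0; 0 -31 18 0 0 0; 0 -31 18 0 0 0"
}}

```text
clock: 28.42
ee_pos: [0.4672, -0.2602, 0.1991]
tool_rot: [-171.1, -6.5, 3.4]
wrist_force: [0.0, 0.5, -0.3]
gripper_width: 0.0003
```

Run:
```python
from bar import *
s=robot.snapshot("side")[:,:,::-1];t=robot.snapshot("top")[:,:,::-1];print(robot.sense()["ee_pos"],robot.sense()["wrist_force"])
cv2.imwrite("pics/s18f.png",s);cv2.imwrite("pics/t18f.png",t)
cv2.imwrite("pics/s18.png",cv2.resize(s[120:230,220:350],None,fx=5,fy=5,interpolation=cv2.INTER_CUBIC))
cv2.imwrite("pics/t18.png",cv2.resize(t[150:260,190:330],None,fx=5,fy=5,interpolation=cv2.INTER_CUBIC))
```

```text
[ 0.46767234 -0.2572907   0.1991333 ] [ 0.29491916  0.64736722 -0.61972027]
```

View pics/s18.png

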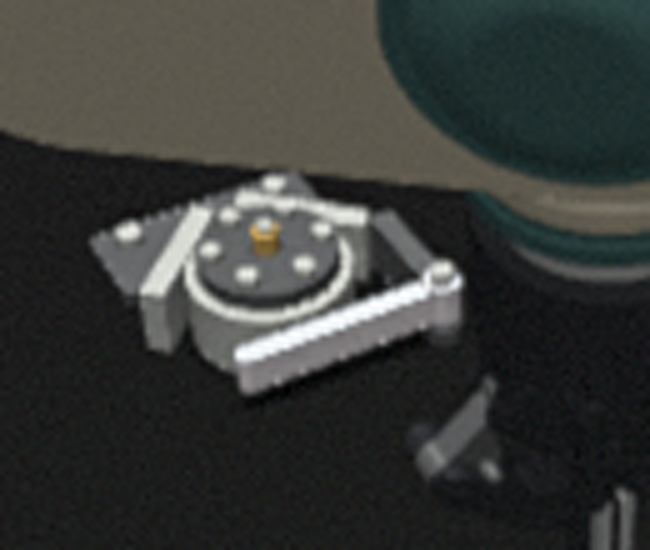

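View pics/t18.png

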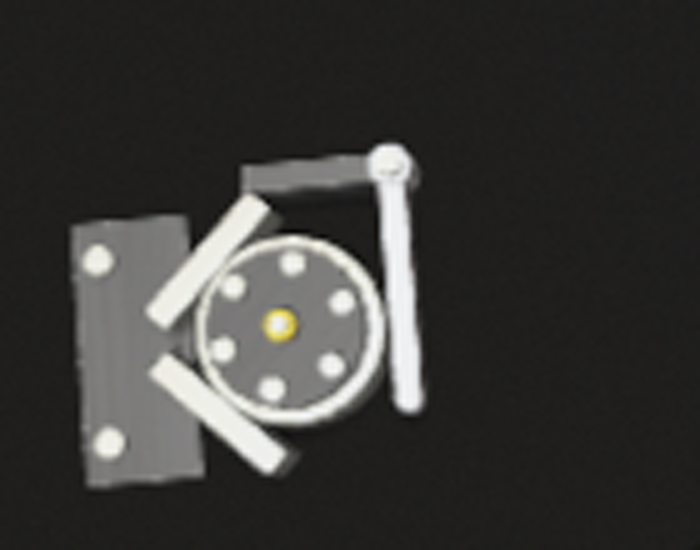

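View pics/t18f.png

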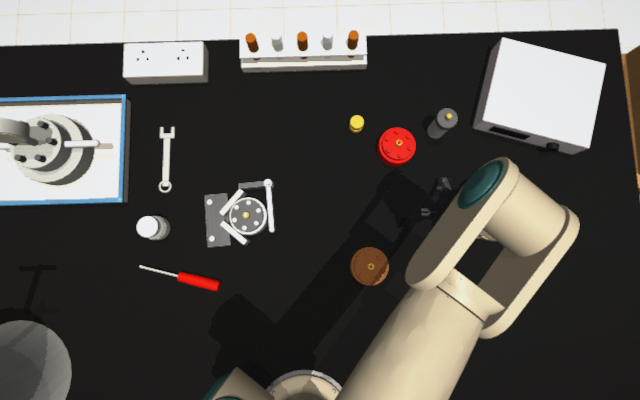

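Run:
```python
from bar import *
t=cv2.imread("pics/t18f.png");t0=cv2.imread("pics/t8f.png")
print("vessel/stop area diff",np.abs(t[190:245,200:265].astype(int)-t0[190:245,200:265]).mean())
C=lambda x,y:((x+.5)/5-.5+190,(y+.5)/5-.5+150)
# bar midline from bright rows
g=t[:,:,:].min(2);m=[]
for y in range(192,228):
    xs=np.arange(264,280);w=np.clip(g[y,264:280].astype(float)-90,0,None);m.append(ray("top",((xs*w).sum()/w.sum(),y),.036))
m=np.array(m);d=m[-1]-m[0];v=cv2.fitLine(m.astype(np.float32),cv2.DIST_HUBER,0,.01,.01).ravel()[:2]
v*=np.sign(v@d);ds=R.T@v;print("bar angle",np.arctan2(-ds[0],ds[1]), "mid x in stop mm",(R.T@(m.mean(0)-o))*1e3)
```

```text
vessel/stop area diff 0.4607925407925408
bar angle -0.054604037460929115 mid x in stop mm [-51.87751065 -10.10879997]
```

Run:
```python
from bar import *
t=cv2.imread("pics/t18f.png");g=t.min(2).astype(float)
m=[]
for y in range(190,229):
    r=g[y];x=np.argmax(r[264:282])+264
    while r[x]>130:x+=1
    m.append(ray("top",(x-1+(r[x-1]-130)/(r[x-1]-r[x]),y),.036))
m=np.array(m);v=cv2.fitLine(m.astype(np.float32),cv2.DIST_HUBER,0,.01,.01).ravel()[:2];v*=np.sign(v@(m[-1]-m[0]))
ds=R.T@v;print("bar angle",np.arctan2(-ds[0],ds[1]),"outer face x (want ~-60)",1e3*(R.T@(m.T-o[:,None]))[0].mean())
```

```text
bar angle -0.0029293936450494385 outer face x (want ~-60) -59.53190681529116
```

```bash
python3 -c "
from workcell import robot
print(robot.finish_job())"
```

```text
the job is handed in; nothing more can be done
None
```

I pushed the steel vessel home against both faces of the V-stop, then pushed the hinged bar shut behind it. I handed the job in at about 28.5 s with the hand clear.

**Vessel:** I pushed it with two fingers spread on its body, until the force rose from about 6 N to about 23 N. The top image puts its centre about 0.6 mm from my measured seat. The two face distances were 52.6 and 52.7 mm against a nominal 52, so they agree to within measuring error. The area around the vessel looked the same before and after the bar was closed.

**Bar:** I swung it shut with closed fingers until it met its hard stop at about 16 N. From its outer edge I measured the angle at about -0.003 rad. My first estimate read -0.05 rad because the vessel's rim was in the measuring window.

**Things that disagreed or went wrong:**
- **Fingertip height:** in the images the fingertips sat about level with the reported TCP, not 25 mm below it. My first sweep at the bar therefore passed over the top without moving it, and I repeated it lower.
- **Contact height:** for the same reason, the fingers probably met the vessel near the top of its body. The TCP also ended about 10 mm nearer the vessel than expected, which I did not explain.

In the pictures and forces I saw no contact with the stem. The other loose items I could see in the last pictures had not moved. The arm hid the gasket and the second brown lookalike, so I did not check those.

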